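# Set out chopping boards on the sale table's display rack in order of size

## Task

Move the four chopping boards, one after another, from the steel wire rack to the wooden display rack, in order of size: the largest in the slot nearest the robot, then each next smaller one in the next slot, the smallest in the slot on the customers' side. Stand each board on its long edge, centred across the rack, its foot behind the slot's little foot stops and leaning back towards the robot against the slot's own pair of dowels; set it down rather than drop it. Leave the jug, the juicer and the carton where they stand.

Things in the scene. Friction and masses are not known exactly. Their poses are not given: they have to be found in the camera images.
- board_a_mid (a point): Centre of the largest chopping board: oiled wood with a dark juice groove along the edge of both faces, 240 mm long (its y), 170 mm high as it stands on its long edge (its z), 18 mm thick (its x). At the start it stands upright across the wire rack; grip it over the thickness at the middle of its top edge, which lies 85 mm above this point.
- board_b_mid (a point): Centre of the second largest chopping board: light wood with a steel hanging eyelet near one end, 210 mm long (its y), 150 mm high as it stands on its long edge (its z), 16 mm thick (its x). At the start it stands upright across the wire rack; grip it over the thickness at the middle of its top edge, which lies 75 mm above this point.
- board_c_mid (a point): Centre of the third largest chopping board: wood with two paler strips along its length, 180 mm long (its y), 130 mm high as it stands on its long edge (its z), 16 mm thick (its x). At the start it stands upright across the wire rack; grip it over the thickness at the middle of its top edge, which lies 65 mm above this point.
- board_d_mid (a point): Centre of the smallest chopping board: light wood with a steel hanging eyelet near one end, 150 mm long (its y), 110 mm high as it stands on its long edge (its z), 14 mm thick (its x). At the start it stands upright across the wire rack; grip it over the thickness at the middle of its top edge, which lies 55 mm above this point.
- wire_rack: Steel wire rack, fixed, 260 (x) by 115 mm (y); origin under its centre, on the table. Eight wire hoops in a row along x, 30 mm apart (25 mm clear), 100 mm wide, tops 81 mm up. Boards stand upright across it (board axes along rack axes), on rails 20 mm above the table, in the gaps at x = -90, -30, 30 and 90 mm, in any order; it may be left or right of the robot, the display rack on the other side.
- display_rack: Wooden display rack, fixed, 270 (x) by 200 mm; origin under its centre, +x away from the robot. Rails at y = -50, +50, tops 30 mm up. Slots at x = -100 (largest), -40, 20, 80 (smallest): fronts of two 8 mm dowels meet the rails there and lean back 15 deg towards -x, tips 123 mm up. Foot stops, 12 mm high, 34 to 44 mm in front (+x). A board is home with its lower back edge 0 to 10 mm in front of that x.
- jug: Clear glass jug, 112 mm across and 140 mm high, with a handle; loose bystander beyond the racks. Origin: centre of its underside.
- juicer: Green citrus juicer dish with a white cone, 124 mm across, 47 mm high with a short flat handle; loose bystander on the far left. Origin: centre of its underside.
- carton: Plain closed cardboard carton, 90 mm (x) by 160 mm (y) by 120 mm high; loose bystander on the far right. Origin: centre of its underside.

How it is judged:
At the end, for the whole second after the job is handed in: All four boards rest released in the display rack, largest to smallest from the robot's side: each centre within 18 mm along and 20 mm across the rack of its place leaning home in its own slot, down on the rails (at most 8 mm high, 10 mm low), leaning 7 to 28 degrees, square within 8 degrees (x of board_a_mid in the frame of display_rack between -0.1283 and -0.0923 m and y of board_a_mid in the frame of display_rack between -0.02 and 0.02 m and z of board_a_mid in the frame of display_rack between 0.1044 and 0.1224 m and angle between board_a_mid's own z axis and vertical between 0.12 and 0.5 rad and angle between the y axis of each of board_a_mid, board_b_mid, board_c_mid, board_d_mid and the y axis of display_rack, either way round below 0.15 rad and linear speed of each of board_a, board_b, board_c, board_d below 0.02 m/s and angular speed of each of board_a, board_b, board_c, board_d below 0.1 rad/s and contact force between each of board_a, board_b, board_c, board_d and the fingers below 0.1 N and x of board_b_mid in the frame of display_rack between -0.0667 and -0.0307 m and y of board_b_mid in the frame of display_rack between -0.02 and 0.02 m and z of board_b_mid in the frame of display_rack between 0.0945 and 0.1125 m and angle between board_b_mid's own z axis and vertical between 0.12 and 0.5 rad and x of board_c_mid in the frame of display_rack between -0.0041 and 0.0319 m and y of board_c_mid in the frame of display_rack between -0.02 and 0.02 m and z of board_c_mid in the frame of display_rack between 0.0849 and 0.1029 m and angle between board_c_mid's own z axis and vertical between 0.12 and 0.5 rad and x of board_d_mid in the frame of display_rack between 0.0575 and 0.0935 m and y of board_d_mid in the frame of display_rack between -0.02 and 0.02 m and z of board_d_mid in the frame of display_rack between 0.0749 and 0.0929 m and angle between board_d_mid's own z axis and vertical between 0.12 and 0.5 rad); the robot touches nothing.
It fails at once if a board was dropped (moving faster than 0.6 m/s while not held) ((linear speed of board_a above 0.6 m/s and contact force between board_a and the fingers below 0.1 N) or (linear speed of board_b above 0.6 m/s and contact force between board_b and the fingers below 0.1 N) or (linear speed of board_c above 0.6 m/s and contact force between board_c and the fingers below 0.1 N) or (linear speed of board_d above 0.6 m/s and contact force between board_d and the fingers below 0.1 N)).
It fails at once if the jug, the juicer or the carton was moved more than 30 mm or tipped (distance of any of jug, juicer, carton from where it was at the start of the episode above 0.03 m or angle between any of jug, juicer, carton's own z axis and vertical above 0.3 rad).
It also fails if it takes over 109 s, if anything falls off the work surface, if the arm or the gripper's body presses on something with over 40 N, if the wrist force passes 120 N, or if a joint passes its speed limit or range.

## Robot

A 7-joint arm with a two-finger parallel gripper is mounted at the origin on the work surface. World frame = base frame: x ahead of the robot, y to its left, z up, the work surface at z = 0. Lengths are in m, angles in rad, forces in N, time in s.
With the tool pointing down it reaches from about 0.425 to 0.925 m from the base axis. Payload 6.8 kg.
Tool frame: the origin (TCP) lies on the mounting face of the last link; the fingertips stand 173 mm ahead of it and the grasp point (between the pads) lies 155 mm ahead of it; z points along the fingers, y is the direction in which the jaws open and shut (so a half turn about z gives the same grasp; the last joint's range is limited). The gripper opens to 85 mm and grips with 20 to 120 N. Pads are 22 mm wide; open, the fingers measure 114 mm over their backs; the gripper's body (76 mm by 85 mm) begins 54 mm behind the grasp point. The pads swing forward as they close: fully open they stand 13 mm farther back than shut.
Start: joints at [1.182, 0.477, 0.022, 1.555, -0.011, 1.109, -0.083], TCP at [0.187, -0.649, 0.405] pointing down, gripper open.
Joint ranges: [-2.96, 2.96], [-0.34, 2.1], [-1.41, 1.46], [0.24, 2.44], [-1.37, 4.51], [0.17, 1.92], [-2.96, 2.96]. Speed limits (rad/s): [2.39, 2.39, 3.14, 3.14, 3.14, 3.14, 3.14].

## Interface

Orientations are given as a unit quaternion [w, x, y, z].
In Python, from station import sensors, read_camera, bot gives the robot as it stands. The module is installed in compiled form; this text tells all that it offers.
- The arm moves only by the tool play_rows, never from a script. Its argument "commands" is a list of rows, each a list of 4 numbers: the shift along the tool's x, y, z in m, then the turn about the tool's z in degrees. A call has 1 to 20 rows; each row shifts and turns the commanded pose from where the row before left it, along the tool's axes as they then stand; what a row does not reach is not made up. A row lasts 1/10 s, in which the tool goes at most 50 mm and 8.59 degrees, less where a joint would pass 70% of its speed; a pose out of reach is approached as far as the arm can. A call with a gripper value outside its range is refused whole. "claw" is the finger opening in m, from 0 to 0.0854, set as the call begins (left out, the last holds). The fingers move at their own pace and stop on an object; "force" is the grip in N (left out, the last holds). Time passes only in rows, so rows that do not move let the fingers close. It gives the time, the measured TCP pose, the force and the opening at its end, in the units of the state.
- sensors.get_obs(): the state, without advancing time (a new reading comes with each control period).
- read_camera(name): name is "scene" or "top" or "wrist"; returns a dict with "frame" (400x640x3 uint8, blue, green, red), "depth" (400x640 float32, m along the optical axis (not along the pixel's ray), 0 where there is no reading), "fx", "fy", "cx", "cy" (pixels), "distortion" ([k1, k2, p1, p2, k3] as OpenCV has them; the pictures are not rectified), "rvec" (rotation vector, rad) and "tvec" (3), from world to camera coordinates, as OpenCV has them; the wrist camera has in their place "T_tool_cam" (4x4, takes a point from camera to tool coordinates, whose origin is the TCP and whose axes are the flange's). Camera axes: x right, y down, z forward; pixel columns grow to the right and rows downward; lengths in m; the calibration is good to about 2 mm. A picture is of the moment at which its call begins: read the wrist's pose just before it.
- bot.hand_in(): hands the job in, once; it reports no verdict.
The state is a dict: "t": time; "q": joint angles; "joint_vel": joint speeds; "joint_torque": joint torques, N m; "eef_pos": TCP position; "tool_rot": TCP orientation; "contact_force": force on the tool from outside, world axes, zero at the start; "torque": the same for the moment, N m; "gripper_width": opening from 0.0 (shut) to 1.0 (fully open).
Only numpy, scipy, OpenCV 4.12 (cv2) and the standard library are available. Lean on these libraries where they do the work, as an engineer would, in place of code of your own. Each camera call takes 0.05 s, during which the arm holds its last target.

## Working session

There is one attempt and no reset: what is moved stays moved. The work goes in short steps, Python scripts to look and compute and a tool call to move; the robot and the scene stay as the last step left them, time stands still between calls to the robot, and variables do not carry over. Pictures are saved under pics/ and viewed, and the job is handed in when it is done.

Besides the shell and the picture viewer there is one more tool, called after ">>>" by a JSON object that holds its "fn" and its "kwargs". play_rows: Moves the arm, as the interface text tells. Its arguments: {"type":"object","properties":{"commands":{"type":"array"},"claw":{"type":"number"},"force":{"type":"number"}},"required":["commands"]}

```bash
mkdir -p pics; cat > h.py <<'E'
import numpy as np, cv2
from station import sensors, read_camera, bot
E
python3 - <<'E'
from h import *
o=sensors.get_obs()
for k,v in o.items(): print(k,np.round(v,4))
for n in ["scene","top","wrist"]:
    c=read_camera(n); cv2.imwrite(f"pics/{n}0.png",c["frame"])
    np.savez(f"{n}0.npz",**c)
    print(n,{k:np.round(v,4) for k,v in c.items() if k not in("frame","depth")})
E
```

```text
t 0.0
q [ 1.1819  0.4778  0.0223  1.5565 -0.0115  1.1093 -0.0831]
joint_vel [ 0.0009 -0.     -0.0002 -0.     -0.0004 -0.     -0.0006]
joint_torque [-6.00000e-04 -5.96462e+01  1.60760e+00 -2.81203e+01  1.24000e-02
  9.20000e-03  0.00000e+00]
eef_pos [ 0.187  -0.6483  0.4037]
tool_rot [-9.000e-04  9.902e-01  1.399e-01 -2.000e-04]
contact_force [0.4731 0.0812 0.1017]
torque [-0.0179  0.0477  0.0549]
gripper_width 1.0005
scene {'fx': np.float64(364.371), 'fy': np.float64(364.371), 'cx': np.float64(319.2769), 'cy': np.float64(194.9868), 'distortion': array([0.0156, 0.    , 0.    , 0.    , 0.    ]), 'rvec': array([ 0.3147, -2.832 ,  1.1483]), 'tvec': array([0.6234, 0.1696, 1.3262])}
top {'fx': np.float64(420.0497), 'fy': np.float64(420.0497), 'cx': np.float64(321.1743), 'cy': np.float64(201.9318), 'distortion': array([-0.0879,  0.    ,  0.    ,  0.    ,  0.    ]), 'rvec': array([ 2.0103, -2.223 ,  0.2336]), 'tvec': array([0.0435, 0.6312, 1.2738])}
wrist {'fx': np.float64(356.3362), 'fy': np.float64(356.3362), 'cx': np.float64(326.7043), 'cy': np.float64(199.2715), 'distortion': array([-0.0056,  0.    ,  0.    ,  0.    ,  0.    ]), 'T_tool_cam': array([[ 8.000e-04, -9.459e-01, -3.244e-01,  8.230e-02],
       [ 1.000e+00,  5.000e-04,  1.000e-03, -2.000e-04],
       [-8.000e-04, -3.244e-01,  9.459e-01,  3.180e-02],
       [ 0.000e+00,  0.000e+00,  0.000e+00,  1.000e+00]])}
```

View pics/scene0.png

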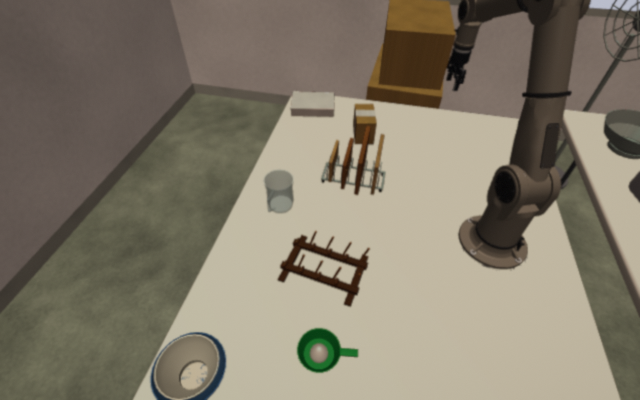

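View pics/top0.png

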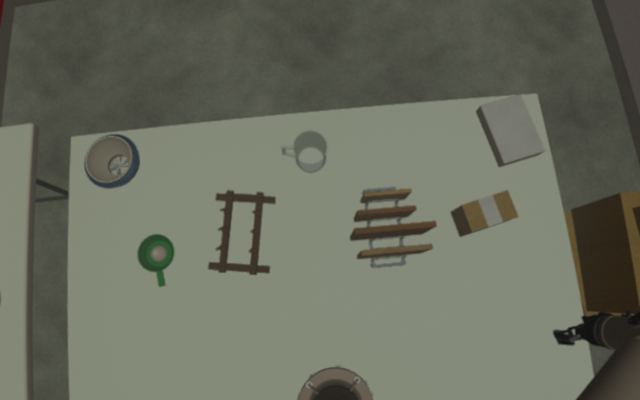

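The top view has the wire rack at about (395,228) with four boards, the display rack at about (242,232), the jug at (310,150), the juicer at (156,252) and the carton at (485,212). Next I'll measure these.

```bash
cat >> h.py <<'E'
from scipy.spatial.transform import Rotation as R
def cloud(c, pose=None):
    K=np.array([[c["fx"],0,c["cx"]],[0,c["fy"],c["cy"]],[0,0,1]])
    H,W=c["depth"].shape
    v,u=np.mgrid[0:H,0:W]
    p=np.stack([u,v],-1).reshape(-1,1,2).astype(np.float32)
    n=cv2.undistortPoints(p,K,np.array(c["distortion"])).reshape(H,W,2)
    d=c["depth"][...,None]
    P=np.concatenate([n*d,d],-1)
    if pose is None:
        Rm,_=cv2.Rodrigues(np.array(c["rvec"])); return (P-np.array(c["tvec"]))@Rm
    T=pose@np.array(c["T_tool_cam"]); return P@T[:3,:3].T+T[:3,3]
def toolpose(o):
    w,x,y,z=o["tool_rot"]; T=np.eye(4); T[:3,:3]=R.from_quat([x,y,z,w]).as_matrix(); T[:3,3]=o["eef_pos"]; return T
E
python3 - <<'E'
from h import *
c=dict(np.load("top0.npz")); W=cloud(c); ok=c["depth"]>0
z=W[...,2]
print("table",np.median(z[300:350,250:450]))
m=ok&(z>0.085)&(z<0.25)
m[:, :340]=0; m[:,445:]=0; m[:180]=0;m[280:]=0
n,l,st,ce=cv2.connectedComponentsWithStats(m.astype(np.uint8))
for i in range(1,n):
    if st[i,4]<40: continue
    P=W[l==i]; zt=np.percentile(P[:,2],97)
    T=P[P[:,2]>zt-0.008]; r=cv2.minAreaRect((T[:,:2]*1000).astype(np.float32))
    print(st[i],"ztop",zt.round(4),"rect",np.round(r[0],1),np.round(r[1],1),round(r[2],1), len(T))
# display rack
m=ok&(z>0.015)&(z<0.14); 
m[:,:200]=0;m[:,285:]=0;m[:185]=0;m[280:]=0
P=W[m]; print("disp z pct",np.percentile(P[:,2],[5,50,90,99]))
r=cv2.minAreaRect((P[:,:2]*1000).astype(np.float32)); print(np.round(r[0],1),np.round(r[1],1),r[2])
# bystanders
for nm,(a,b,cc,d) in dict(jug=(125,280,175,330),jui=(230,135,290,180),car=(185,445,240,520)).items():
    Q=W[a:cc,b:d]; mm=(Q[...,2]>0.01)&(c["depth"][a:cc,b:d]>0); Q=Q[mm]
    print(nm,Q.min(0).round(3),Q.max(0).round(3))
f=c["frame"]
cv2.imwrite("pics/topz.png",cv2.resize(f[180:285,200:450],None,fx=3.2,fy=3.2,interpolation=cv2.INTER_CUBIC))
E
```

```text
table 0.0004232019460815192
[362 188  50  11 349] ztop 0.1346 rect [ 630.7 -223.4] [145.4  15.1] 89.3 196
[355 205  61  14 504] ztop 0.1547 rect [ 572.5 -208.7] [175.5  16.5] 89.4 277
[352 221  85  17 837] ztop 0.1939 rect [ 513.2 -220.5] [238.4  18.2] 89.3 485
[359 244  74  14 541] ztop 0.1743 rect [ 450.9 -221.4] [204.9  16.2] 89.3 370
disp z pct [0.02025721 0.03035004 0.04844017 0.12252854]
[569.5 247.8] [192.7 270.4] 81.63215637207031
jug [ 0.741 -0.055  0.01 ] [0.852 0.091 0.147]
jui [0.418 0.465 0.01 ] [0.587 0.591 0.046]
car [ 0.461 -0.653  0.01 ] [ 0.629 -0.446  0.129]
```

View pics/topz.png

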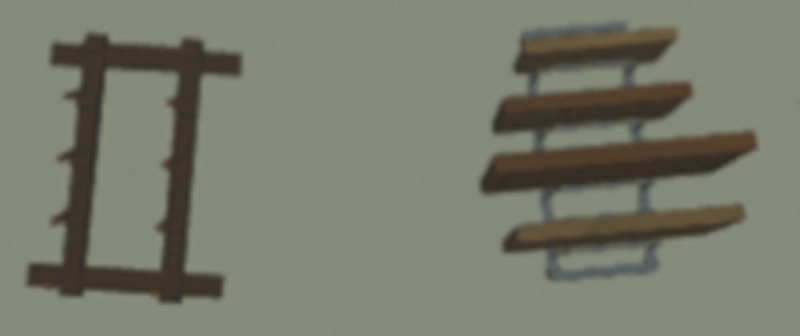

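>>> {"fn": "play_rows", "kwargs": {"commands": [[0,0,-0.01,-8.3],[0,0,-0.01,-8.3],[0,0,-0.01,-8.3],[0,0,-0.01,-8.3],[0,0,-0.01,-8.3],[0,0,-0.01,-8.3],[0,0,-0.01,-8.3],[0,0,-0.01,-8.3],[0,0,-0.01,-8.3]], "claw": 0.04, "force": 60}}

```text
t: 1.05
eef_pos: [0.187, -0.6485, 0.4947]
tool_rot: [-0.0, 0.7, 0.714, 0.0]
contact_force: [0.1, 0.8, 1.1]
gripper_width: 0.467
```

>>> {"fn": "play_rows", "kwargs": {"commands": [[0.0358,0.0294,0,0],[0.0358,0.0294,0,0],[0.0358,0.0294,0,0],[0.0358,0.0294,0,0],[0.0358,0.0294,0,0],[0.0358,0.0294,0,0],[0.0358,0.0294,0,0],[0.0358,0.0294,0,0],[0.0358,0.0294,0,0],[0.0358,0.0294,0,0],[0.0358,0.0294,0,0],[0.0358,0.0294,0,0],[0,0,0,0],[0,0,0,0]]}}

```text
t: 2.45
eef_pos: [0.5344, -0.213, 0.4943]
tool_rot: [-0.0, 0.701, 0.713, -0.0]
contact_force: [0.2, -0.7, 0.0]
gripper_width: 0.467
```

```bash
python3 - <<'E'
from h import *
o=sensors.get_obs(); T=toolpose(o); print(o["t"],o["eef_pos"].round(4) if hasattr(o["eef_pos"],"round") else o["eef_pos"],np.round(o["q"],3)); print(T.round(4))
c=read_camera("wrist"); cv2.imwrite("pics/w1.png",c["frame"]); np.savez("w1.npz",T=T,**c)
W=cloud(c,T); z=W[...,2]; ok=c["depth"]>0
for lo in(0.12,0.142,0.162,0.182):
  m=ok&(abs(z-lo-0.008)<0.01)&(W[...,0]>.4)&(W[...,0]<.7)&(W[...,1]<-.05)
  n,l,st,ce=cv2.connectedComponentsWithStats(m.astype(np.uint8))
  for i in range(1,n):
    if st[i,4]<300: continue
    P=W[l==i]; r=cv2.minAreaRect((P[:,:2]*1000).astype(np.float32))
    print(lo,st[i],"z",np.percentile(P[:,2],[5,50,95]).round(4),np.round(r[0],1),np.round(r[1],1),round(r[2],1))
E
```

```text
2.45 [ 0.5344 -0.213   0.4943] [ 0.69   0.285 -0.521  1.659  0.148  1.238  0.155]
[[-1.670e-02  9.999e-01 -7.000e-04  5.344e-01]
 [ 9.999e-01  1.670e-02  3.000e-04 -2.130e-01]
 [ 3.000e-04 -7.000e-04 -1.000e+00  4.943e-01]
 [ 0.000e+00  0.000e+00  0.000e+00  1.000e+00]]
0.12 [238  60  17 209 951] z [0.1191 0.1283 0.1371] [ 456.6 -219. ] [  3.6 204.8] 0.3
0.12 [352  67  13 183 403] z [0.1185 0.1269 0.1371] [ 561.9 -207.6] [174.3   1.6] 89.1
0.12 [ 408  100   33  149 2370] z [0.1212 0.1285 0.13  ] [ 628.2 -222.5] [148.6  14.6] 89.5
0.12 [ 281  357   78   35 1765] z [0.1183 0.1193 0.1204] [ 529.7 -479.6] [89.7 48.2] 12.3
0.142 [ 230   58   20  215 1137] z [0.1412 0.1505 0.1591] [ 456.9 -216.4] [  4.8 200.3] 0.5
0.142 [ 354   65   30  193 3464] z [0.1453 0.1486 0.1501] [ 569.9 -208.7] [178.6  16.3] 89.5
0.162 [ 212   57   34  234 4573] z [0.1636 0.1685 0.17  ] [ 448.7 -220.2] [208.   16.7] 89.5
0.182 [ 288   34   25  284 6353] z [0.1858 0.1887 0.19  ] [ 510.7 -220.5] [239.5  18.1] 89.5
```

View pics/w1.png

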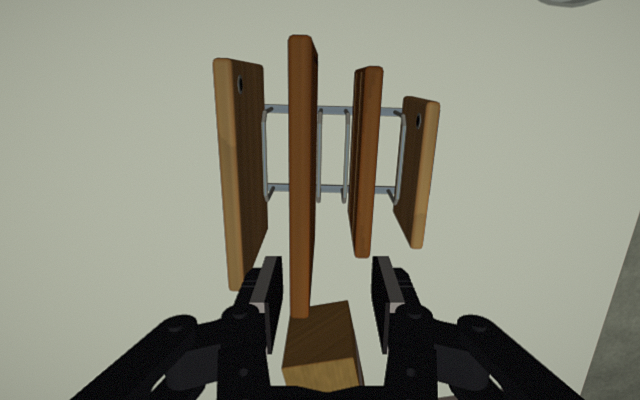

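The wrist view shows A (300,170), C (367,160), B (235,170) and D (420,170). The heights come out at 0.19, 0.15, 0.17 and 0.13 m, as they should. Next I'll look at the display rack.

>>> {"fn": "play_rows", "kwargs": {"commands": [[0.046,0.003,0,0],[0.046,0.003,0,0],[0.046,0.003,0,0],[0.046,0.003,0,0],[0.046,0.003,0,0],[0.046,0.003,0,0],[0.046,0.003,0,0],[0.046,0.003,0,0],[0.046,0.003,0,0],[0.046,0.003,0,0],[0,0,0,0],[0,0,0,0]]}}

```text
t: 3.7
eef_pos: [0.5579, 0.2455, 0.4942]
tool_rot: [0.0, 0.702, 0.712, -0.001]
contact_force: [-0.9, -0.7, 0.1]
gripper_width: 0.468
```

```bash
python3 - <<'E'
from h import *
o=sensors.get_obs(); T=toolpose(o); print(o["t"],o["eef_pos"],np.round(o["q"],3)); print(T.round(4))
c=read_camera("wrist"); cv2.imwrite("pics/w2.png",c["frame"]); np.savez("w2.npz",T=T,**c)
E
```

```text
3.7 [0.55792176 0.24554935 0.49419618] [ 0.018  0.385 -0.716  1.57   0.26   1.285 -0.722]
[[-1.360e-02  9.999e-01 -6.000e-04  5.579e-01]
 [ 9.999e-01  1.360e-02 -1.000e-03  2.455e-01]
 [-1.000e-03 -6.000e-04 -1.000e+00  4.942e-01]
 [ 0.000e+00  0.000e+00  0.000e+00  1.000e+00]]
```

View pics/w2.png

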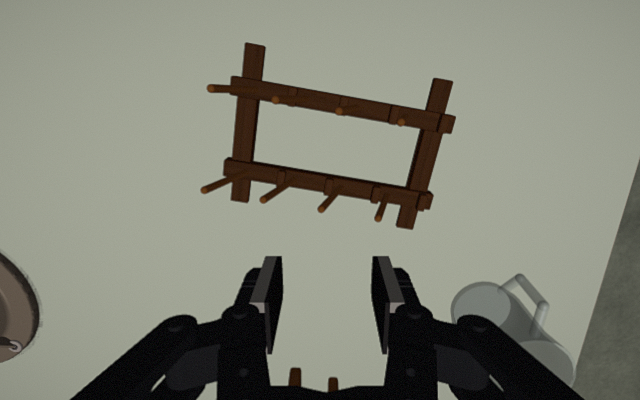

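```bash
python3 - <<'E'
from h import *
from scipy.optimize import least_squares
f=dict(np.load("w2.npz")); T=f.pop("T"); W=cloud(f,T); z=W[...,2]; ok=f["depth"]>0
reg=ok&(W[...,0]>.38)&(W[...,0]<.76)&(W[...,1]>.1)&(W[...,1]<.4)
print("table",np.median(z[ok&(W[...,1]>.1)&(z<.01)&(z>-.01)]))
h,e=np.histogram(z[reg&(z>.008)],bins=np.arange(.008,.14,.004)); print(dict(zip(e.round(3),h)))
def comps(lo,hi,mn):
  m=reg&(z>lo)&(z<hi); n,l,st,ce=cv2.connectedComponentsWithStats(m.astype(np.uint8))
  out=[]
  for i in range(1,n):
    if st[i,4]<mn: continue
    P=W[l==i]; r=cv2.minAreaRect((P[:,:2]*1000).astype(np.float32)); out.append(r)
    print((lo,hi),st[i],"z",np.median(P[:,2]).round(4),np.round(r[0],1),np.round(r[1],1),round(r[2],1))
comps(.026,.033,100); comps(.037,.046,20); comps(.112,.13,4); comps(.008,.023,200)
E
```

```text
table -0.0009694707759646259
{np.float64(0.008): np.int64(1926), np.float64(0.012): np.int64(244), np.float64(0.016): np.int64(244), np.float64(0.02): np.int64(2294), np.float64(0.024): np.int64(1226), np.float64(0.028): np.int64(4918), np.float64(0.032): np.int64(160), np.float64(0.036): np.int64(677), np.float64(0.04): np.int64(493), np.float64(0.044): np.int64(56), np.float64(0.048): np.int64(62), np.float64(0.052): np.int64(62), np.float64(0.056): np.int64(75), np.float64(0.06): np.int64(61), np.float64(0.064): np.int64(72), np.float64(0.068): np.int64(75), np.float64(0.072): np.int64(75), np.float64(0.076): np.int64(76), np.float64(0.08): np.int64(76), np.float64(0.084): np.int64(84), np.float64(0.088): np.int64(83), np.float64(0.092): np.int64(87), np.float64(0.096): np.int64(87), np.float64(0.1): np.int64(94), np.float64(0.104): np.int64(103), np.float64(0.108): np.int64(102), np.float64(0.112): np.int64(97), np.float64(0.116): np.int64(193), np.float64(0.12): np.int64(289), np.float64(0.124): np.int64(0), np.float64(0.128): np.int64(0), np.float64(0.132): np.int64(0)}
(0.026,
[... 1646 characters left out ...]
.6] [6.5 7.9] 90.0
(0.112, 0.13) [200 185  12   9  81] z 0.1195 [433.4 219. ] [7.  9.2] 62.7
(0.112, 0.13) [259 194  10  10  68] z 0.12 [492.4 209.4] [8.6 7.7] 4.9
(0.112, 0.13) [317 204  10   9  63] z 0.1201 [551.3 200.2] [7.9 8.2] 47.3
(0.112, 0.13) [374 213   9   9  59] z 0.12 [610.4 191.2] [8.  7.3] 33.8
(0.008, 0.023) [242  42  22  39 581] z 0.009 [466.8 345. ] [40.8 24.9] 86.3
(0.008, 0.023) [426  78  27  36 579] z 0.0092 [693.2 309.2] [39.4 24. ] 78.8
(0.008, 0.023) [ 226   96  217   97 1736] z 0.0219 [568.  247.1] [ 78.3 267.6] 81.0
(0.008, 0.023) [231 179  19  24 338] z 0.0092 [441.4 183.4] [32.4 23.6] 82.6
(0.008, 0.023) [396 206  22  24 346] z 0.0093 [667.4 147.6] [32.8 23.6] 81.6
```

The display rack fit is consistent: origin (0.5672, 0.2481) and yaw −9.0°. I get the same origin from the stops and the rails. Now going to board A.

>>> {"fn": "play_rows", "kwargs": {"commands": [[-0.0465,-0.0054,0.009,0.13],[-0.0465,-0.0054,0.009,0.13],[-0.0465,-0.0054,0.009,0.13],[-0.0465,-0.0054,0.009,0.13],[-0.0465,-0.0054,0.009,0.13],[-0.0465,-0.0054,0.009,0.13],[-0.0465,-0.0054,0.009,0.13],[-0.0465,-0.0054,0.009,0.13],[-0.0465,-0.0054,0.009,0.13],[-0.0465,-0.0054,0.009,0.13],[0,0,0,0],[0,0,0,0],[0,0,0,0]]}}

```text
t: 5.05
eef_pos: [0.5047, -0.2192, 0.4051]
tool_rot: [0.0, 0.711, 0.704, 0.0]
contact_force: [0.3, -0.1, 0.2]
gripper_width: 0.465
```

```bash
cat >> h.py <<'E'
O=np.array([.5672,.2481]); YD=np.radians(-9.0)
def disp(lx,ly=0): return O+np.array([np.cos(YD)*lx-np.sin(YD)*ly, np.sin(YD)*lx+np.cos(YD)*ly])
def go(x,y,z,yaw,show=True):
    """tool-frame shift+turn needed to reach xyz with jaw axis (tool y) at yaw deg"""
    o=sensors.get_obs(); T=toolpose(o); d=T[:3,:3].T@(np.array([x,y,z])-T[:3,3])
    cur=np.degrees(np.arctan2(T[1,1],T[0,1])); 
    print("t",round(o["t"],2),"pos",np.round(o["eef_pos"],4),"yaw",cur.round(2),"grip",round(o["gripper_width"],3),"F",np.round(o["contact_force"],1))
    print("  shift mm",(d*1000).round(1),"turn",round(-(yaw-cur),2))
E
python3 -c "
from h import *
go(.5107,-.2205,.333,-.5)"
```

```text
t 5.05 pos [ 0.5047 -0.2192  0.4051] yaw -0.57 grip 0.465 F [ 0.3 -0.1  0.2]
  shift mm [-1.3  6.  72.1] turn -0.07
```

>>> {"fn": "play_rows", "kwargs": {"commands": [[-0.0013,0.006,0.012,0],[0,0,0.015,0],[0,0,0.015,0],[0,0,0.015,0],[0,0,0.015,0],[0,0,0,0],[0,0,0,0]]}}

```text
t: 5.75
eef_pos: [0.5113, -0.2202, 0.3322]
tool_rot: [-0.0, 0.71, 0.704, -0.0]
contact_force: [0.1, -0.2, 0.8]
gripper_width: 0.467
```

>>> {"fn": "play_rows", "kwargs": {"commands": [[0,0,0,0],[0,0,0,0],[0,0,0,0],[0,0,0,0],[0,0,0,0],[0,0,0,0]], "claw": 0.0}}

```text
t: 6.35
eef_pos: [0.5117, -0.2205, 0.3336]
tool_rot: [0.001, 0.71, 0.704, 0.0]
contact_force: [0.6, 0.2, 6.0]
gripper_width: 0.203
```

```bash
python3 -c "
from h import *
go(.5107,-.2205,.333,-.5)
c=read_camera('wrist'); cv2.imwrite('pics/w3.png',c['frame'])"
```

```text
t 6.35 pos [ 0.5117 -0.2205  0.3336] yaw -0.52 grip 0.203 F [0.6 0.2 6. ]
  shift mm [-0.1 -1.   0.6] turn -0.02
```

View pics/w3.png

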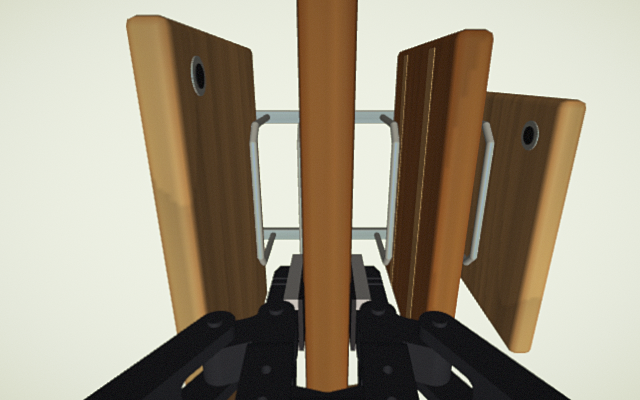

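Board A is gripped by its top edge at (325,300). Lifting it.

>>> {"fn": "play_rows", "kwargs": {"commands": [[0,0,-0.01,0],[0,0,-0.02,0],[0,0,-0.02,0],[0,0,-0.02,0],[0,0,-0.025,0],[0,0,-0.03,0],[0,0,-0.03,0],[0,0,-0.02,0],[0,0,0,0]], "force": 80}}

```text
t: 7.3
eef_pos: [0.5114, -0.2201, 0.5101]
tool_rot: [0.002, 0.71, 0.704, 0.001]
contact_force: [0.8, 0.4, -4.6]
gripper_width: 0.194
```

```bash
python3 -c "
from h import *
p=disp(-.086); print(p)
go(p[0],p[1],.5,-9)
c=read_camera('wrist'); cv2.imwrite('pics/w4.png',c['frame'])"
```

```text
[0.4822588  0.26155336]
t 7.3 pos [ 0.5114 -0.2201  0.5101] yaw -0.51 grip 0.194 F [ 0.8  0.4 -4.6]
  shift mm [481.4 -33.5   9.3] turn 8.49
```

View pics/w4.png

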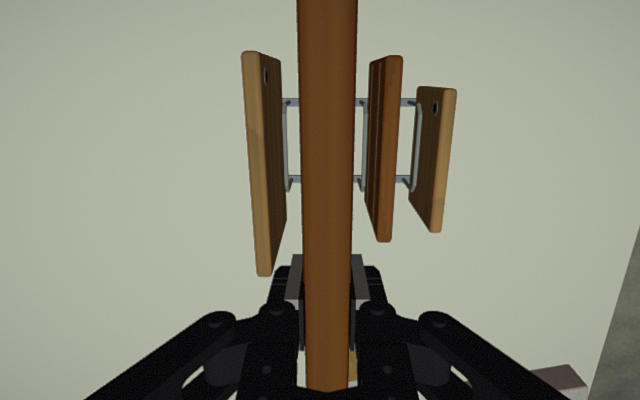

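>>> {"fn": "play_rows", "kwargs": {"commands": [[0.02,-0.0015,0,0],[0.04,-0.003,0,0],[0.045,-0.003,0,0],[0.045,-0.003,0,0],[0.045,-0.003,0,0],[0.045,-0.003,0,0],[0.045,-0.003,0,0],[0.045,-0.003,0,0],[0.045,-0.003,0,0],[0.045,-0.003,0,0],[0.04,-0.003,0,0],[0.021,-0.002,0,0],[0,0,0,4.2],[0,0,0,4.3],[0,0,0,0],[0,0,0,0]]}}

```text
t: 8.95
eef_pos: [0.4818, 0.2604, 0.5061]
tool_rot: [-0.0, 0.76, 0.65, -0.001]
contact_force: [0.4, -0.1, -5.8]
gripper_width: 0.196
```

```bash
python3 -c "
from h import *
p=disp(-.086); print(p)
go(p[0],p[1],.345,-9)"
```

```text
[0.4822588  0.26155336]
t 8.95 pos [0.4818 0.2604 0.5061] yaw -8.91 grip 0.196 F [ 0.4 -0.1 -5.8]
  shift mm [  1.5   0.6 161.1] turn 0.09
```

>>> {"fn": "play_rows", "kwargs": {"commands": [[0.0015,0.0005,0.015,0.1],[0,0,0.025,0],[0,0,0.025,0],[0,0,0.025,0],[0,0,0.025,0],[0,0,0.02,0],[0,0,0.014,0],[0,0,0.006,0],[0,0,0,0],[0,0,0,0]]}}

```text
t: 9.95
eef_pos: [0.483, 0.2627, 0.3534]
tool_rot: [0.0, 0.761, 0.649, 0.001]
contact_force: [-0.0, -0.1, -5.1]
gripper_width: 0.197
```

```bash
python3 -c "
from h import *
p=disp(-.086); print(p)
go(p[0],p[1],.344,-9)
c=read_camera('scene'); cv2.imwrite('pics/s5.png',cv2.resize(c['frame'][100:320,200:500],None,fx=2.6,fy=2.6))"
```

```text
[0.4822588  0.26155336]
t 9.95 pos [0.483  0.2627 0.3534] yaw -9.1 grip 0.197 F [-0.  -0.1 -5.1]
  shift mm [-1.2 -0.6  9.4] turn -0.1
```

View pics/s5.png

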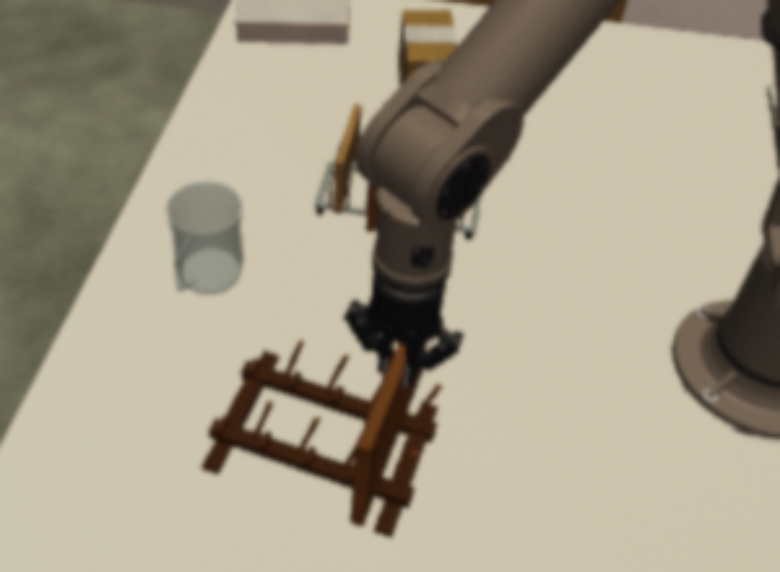

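The board hangs over the first slot at about (385,430). Setting it down slowly.

>>> {"fn": "play_rows", "kwargs": {"commands": [[-0.001,-0.0005,0.003,0],[0,0,0.002,0],[0,0,0.002,0],[0,0,0.0015,0],[0,0,0.001,0],[0,0,0,0]]}}

```text
t: 10.6
eef_pos: [0.4822, 0.2615, 0.3437]
tool_rot: [0.0, 0.761, 0.649, 0.0]
contact_force: [-1.3, -2.6, 1.8]
gripper_width: 0.195
```

>>> {"fn": "play_rows", "kwargs": {"commands": [[0,0,0.0005,0],[0,0,0,0],[0,0,0,0],[0,0,0,0]], "claw": 0.036}}

```text
t: 11.0
eef_pos: [0.4822, 0.2616, 0.3429]
tool_rot: [-0.0, 0.761, 0.649, 0.0]
contact_force: [-0.4, 0.6, 0.1]
gripper_width: 0.419
```

```bash
python3 -c "
from h import *
p=disp(-.086); go(p[0],p[1],.344,-9)
c=read_camera('wrist'); cv2.imwrite('pics/w6.png',c['frame'])"
```

```text
t 11.0 pos [0.4822 0.2616 0.3429] yaw -9.11 grip 0.419 F [-0.4  0.6  0.1]
  shift mm [-0.   0.  -1.1] turn -0.11
```

View pics/w6.png

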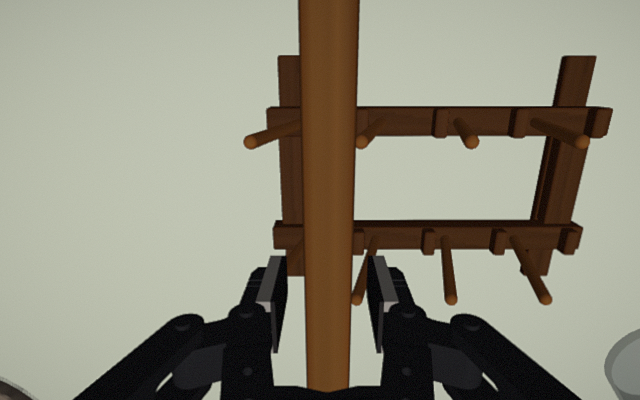

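Board A stands free between the pads. Now tipping it back onto its dowels, caged by the open fingers.

>>> {"fn": "play_rows", "kwargs": {"commands": [[0,-0.003,0,0],[0,-0.003,0,0],[0,-0.003,0,0],[0,-0.003,0,0],[0,-0.003,0,0],[0,-0.003,0,0],[0,-0.003,0,0],[0,-0.003,0,0],[0,-0.003,0,0],[0,-0.003,0,0],[0,-0.003,0,0],[0,-0.003,0,0],[0,-0.003,0,0],[0,-0.004,0,0],[0,-0.004,0,0],[0,0,0,0],[0,0,0,0]]}}

```text
t: 12.75
eef_pos: [0.4358, 0.2689, 0.3428]
tool_rot: [0.0, 0.761, 0.649, 0.0]
contact_force: [-0.4, -0.7, 0.1]
gripper_width: 0.417
```

```bash
python3 -c "
from h import *
p=disp(-.133); go(p[0],p[1],.344,-9)
c=read_camera('wrist'); cv2.imwrite('pics/w7.png',c['frame'])"
```

```text
t 12.75 pos [0.4358 0.2689 0.3428] yaw -9.11 grip 0.417 F [-0.4 -0.7  0.1]
  shift mm [ 0.   0.1 -1.2] turn -0.11
```

View pics/w7.png

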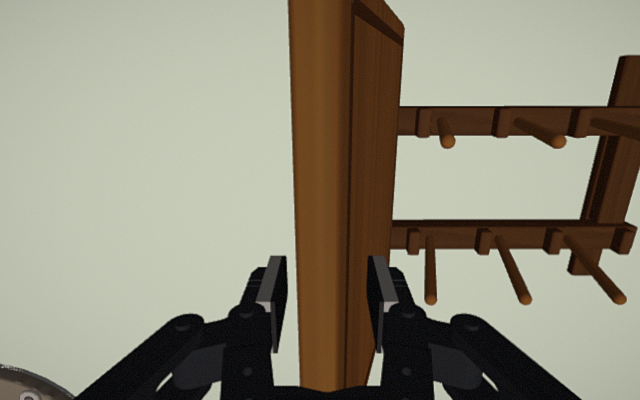

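>>> {"fn": "play_rows", "kwargs": {"commands": [[0,0,-0.008,0],[0,0,-0.015,0],[0,0,-0.025,0],[0,0,-0.03,0],[0,0,-0.03,0],[0,0,-0.03,0],[0,0,-0.02,0],[0,0,0,0]]}}

```text
t: 13.6
eef_pos: [0.4358, 0.2698, 0.505]
tool_rot: [0.001, 0.761, 0.649, 0.003]
contact_force: [0.3, 0.1, 0.4]
gripper_width: 0.421
```

```bash
cat >> h.py <<'E'
def board(H,t,slot,tag,pic=True):
    """wrist view: find a leaning board's top and front faces in the display frame"""
    o=sensors.get_obs(); T=toolpose(o); c=read_camera("wrist")
    if pic: cv2.imwrite(f"pics/{tag}.png",c["frame"])
    W=cloud(c,T); P=W[c["depth"]>0]; q=P[:,:2]-O
    L=np.stack([np.cos(YD)*q[:,0]+np.sin(YD)*q[:,1],-np.sin(YD)*q[:,0]+np.cos(YD)*q[:,1],P[:,2]+.001],1)
    s=(L[:,0]>slot-.08)&(L[:,0]<slot+.03)&(abs(L[:,1])<.16)&(L[:,2]>.127)&(L[:,2]<.03+H+.01)
    L=L[s]; print(tag,"n",len(L),"ztop",np.percentile(L[:,2],99).round(4),"y range",np.percentile(L[:,1],[.5,99.5]).round(4),"mid",(np.percentile(L[:,1],[.5,99.5]).mean()).round(4))
    for z0 in np.arange(.125,.03+H,.008):
        b=L[(L[:,2]>z0)&(L[:,2]<=z0+.008)]
        if len(b)>30: print("  z",round(z0+.004,3),"x min/max",np.percentile(b[:,0],[2,98]).round(4),len(b))
    m=L[:,2]>np.percentile(L[:,2],99)-.012
    r=cv2.minAreaRect((L[m][:,:2]*1000).astype(np.float32)); print("  top rect",np.round(r[0],1),np.round(r[1],1),round(r[2],2))
E
python3 -c "
from h import *
board(.17,.018,-.1,'w8')
go(.4487,-.2202,.42,-.5)"
```

```text
w8 n 10972 ztop 0.197 y range [-0.1159  0.1178] mid 0.001
  z 0.129 x min/max [-0.1103 -0.1081] 341
  z 0.137 x min/max [-0.1128 -0.11  ] 499
  z 0.145 x min/max [-0.1153 -0.1126] 527
  z 0.153 x min/max [-0.118  -0.1151] 569
  z 0.161 x min/max [-0.1205 -0.1177] 601
  z 0.169 x min/max [-0.123  -0.1201] 663
  z 0.177 x min/max [-0.1252 -0.1228] 630
  z 0.185 x min/max [-0.1284 -0.1252] 846
  z 0.193 x min/max [-0.146  -0.1284] 6192
  z 0.201 x min/max [-0.1368 -0.1316] 104
  top rect [-1.363e+02  1.000e-01] [239.2  20.7] 89.9
t 13.65 pos [0.4356 0.2693 0.503 ] yaw -9.12 grip 0.418 F [ 0.1 -0.4  0.2]
  shift mm [-481.4   90.2   82.2] turn -8.62
```

View pics/w8.png

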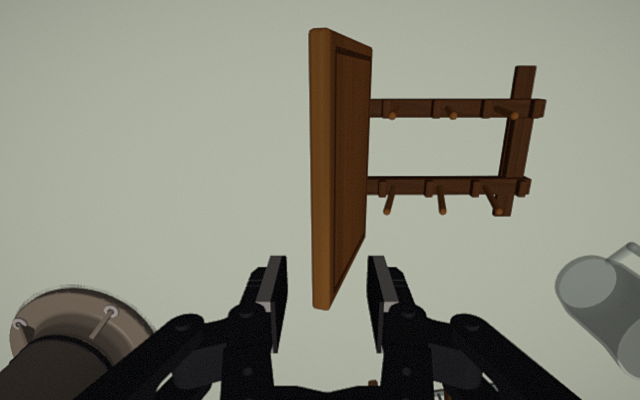

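Board A leans 17.3°, centred in y (0.1 mm), centre x ≈ −0.111, and square. Next is board B.

>>> {"fn": "play_rows", "kwargs": {"commands": [[0,0,0,-4.3],[0,0,0,-4.3],[-0.025,0.001,0,0],[-0.045,0.0016,0.008,0],[-0.045,0.0016,0.008,0],[-0.045,0.0016,0.008,0],[-0.045,0.0016,0.008,0],[-0.045,0.0016,0.008,0],[-0.045,0.0016,0.008,0],[-0.045,0.0016,0.008,0],[-0.045,0.0016,0.008,0],[-0.045,0.0016,0.008,0],[-0.04,0.0016,0.008,0],[-0.0194,0,0,0],[0,0,0,0],[0,0,0,0]]}}

```text
t: 15.25
eef_pos: [0.4481, -0.2202, 0.4201]
tool_rot: [-0.001, 0.71, 0.704, 0.0]
contact_force: [0.8, 1.0, 0.9]
gripper_width: 0.426
```

```bash
python3 -c "
from h import *
go(.4487,-.2202,.313,-.5)"
```

```text
t 15.25 pos [ 0.4481 -0.2202  0.4201] yaw -0.53 grip 0.426 F [0.8 1.  0.9]
  shift mm [-1.000e-01  7.000e-01  1.071e+02] turn -0.03
```

>>> {"fn": "play_rows", "kwargs": {"commands": [[0,0.001,0.015,0],[0,0,0.02,0],[0,0,0.02,0],[0,0,0.02,0],[0,0,0.017,0],[0,0,0.01,0],[0,0,0.005,0],[0,0,0,0]]}}

```text
t: 16.05
eef_pos: [0.4494, -0.2199, 0.3136]
tool_rot: [-0.0, 0.71, 0.704, 0.0]
contact_force: [0.0, 0.1, -0.3]
gripper_width: 0.425
```

>>> {"fn": "play_rows", "kwargs": {"commands": [[0,0,0,0],[0,0,0,0],[0,0,0,0],[0,0,0,0],[0,0,0,0],[0,0,0,0]], "claw": 0.0}}

```text
t: 16.65
eef_pos: [0.4499, -0.2207, 0.3147]
tool_rot: [0.001, 0.71, 0.704, 0.0]
contact_force: [-0.4, 0.1, 6.2]
gripper_width: 0.178
```

>>> {"fn": "play_rows", "kwargs": {"commands": [[0,0,-0.01,0],[0,0,-0.02,0],[0,0,-0.02,0],[0,0,-0.02,0],[0,0,-0.025,0],[0,0,-0.03,0],[0,0,-0.03,0],[0,0,-0.025,0],[0,0,0,0]]}}

```text
t: 17.55
eef_pos: [0.4498, -0.2206, 0.497]
tool_rot: [0.003, 0.71, 0.704, 0.001]
contact_force: [0.5, -1.0, -3.3]
gripper_width: 0.173
```

```bash
python3 -c "
from h import *
p=disp(-.027);print(p)
go(p[0],p[1],.49,-9)
c=read_camera('wrist'); cv2.imwrite('pics/w9.png',c['frame'])"
```

```text
[0.54053241 0.25232373]
t 17.55 pos [ 0.4498 -0.2206  0.497 ] yaw -0.52 grip 0.173 F [ 0.5 -1.  -3.3]
  shift mm [473.8  86.4   6.2] turn 8.48
```

View pics/w9.png

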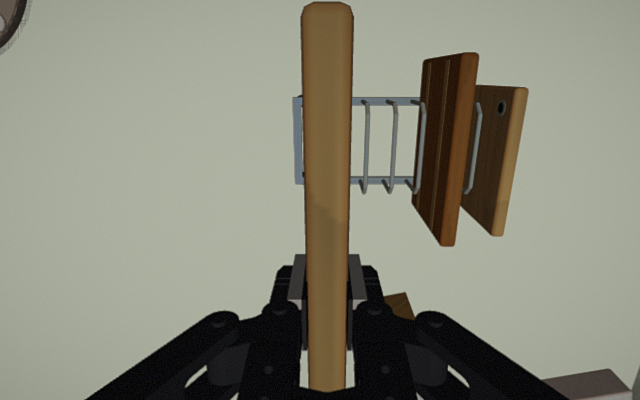

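B is held and centred in the jaws, as seen at (327,200). Carrying it to slot 2.

>>> {"fn": "play_rows", "kwargs": {"commands": [[0.02,0.01,0,0],[0.038,0.019,0,0],[0.044,0.019,0,0],[0.044,0.019,0,0],[0.046,0.01,0,0],[0.046,0.005,0,0],[0.046,0.003,0,0],[0.046,0.001,0,0],[0.046,0,0,0],[0.045,0,0,0],[0.035,0,0,0],[0.018,0,0,0],[0,0,0,4.2],[0,0,0,4.3],[0,0,0,0],[0,0,0,0]]}}

```text
t: 19.2
eef_pos: [0.5393, 0.2522, 0.492]
tool_rot: [-0.0, 0.76, 0.65, -0.001]
contact_force: [-0.1, -0.3, -3.6]
gripper_width: 0.174
```

```bash
python3 -c "
from h import *
p=disp(-.027);print(p)
go(p[0],p[1],.335,-9)"
```

```text
[0.54053241 0.25232373]
t 19.2 pos [0.5393 0.2522 0.492 ] yaw -8.9 grip 0.174 F [-0.1 -0.3 -3.6]
  shift mm [  0.6   1.5 157. ] turn 0.1
```

>>> {"fn": "play_rows", "kwargs": {"commands": [[0.0005,0.001,0.015,0.1],[0,0,0.025,0],[0,0,0.025,0],[0,0,0.025,0],[0,0,0.025,0],[0,0,0.02,0],[0,0,0.014,0],[0,0,0.008,0],[0,0,0,0],[0,0,0,0]]}}

```text
t: 20.2
eef_pos: [0.5409, 0.2532, 0.3373]
tool_rot: [0.0, 0.761, 0.649, 0.001]
contact_force: [0.1, 0.7, -3.8]
gripper_width: 0.172
```

```bash
python3 -c "
from h import *
p=disp(-.027);print(p)
go(p[0],p[1],.3247,-9)"
```

```text
[0.54053241 0.25232373]
t 20.2 pos [0.5409 0.2532 0.3373] yaw -9.1 grip 0.172 F [ 0.1  0.7 -3.8]
  shift mm [-0.9 -0.2 12.6] turn -0.1
```

>>> {"fn": "play_rows", "kwargs": {"commands": [[-0.001,0,0.004,0],[0,0,0.003,0],[0,0,0.0025,0],[0,0,0.0015,0],[0,0,0.0015,0],[0,0,0.0005,0],[0,0,0,0]]}}

```text
t: 20.9
eef_pos: [0.5406, 0.252, 0.3248]
tool_rot: [0.0, 0.761, 0.649, 0.0]
contact_force: [-2.1, -2.1, 5.9]
gripper_width: 0.172
```

>>> {"fn": "play_rows", "kwargs": {"commands": [[0,0,0,0],[0,0,0,0],[0,0,0,0],[0,0,0,0],[0,-0.003,0,0],[0,-0.003,0,0],[0,-0.003,0,0],[0,-0.003,0,0],[0,-0.003,0,0],[0,-0.003,0,0],[0,-0.003,0,0],[0,-0.003,0,0],[0,-0.003,0,0],[0,-0.003,0,0],[0,-0.003,0,0],[0,-0.004,0,0],[0,-0.004,0,0],[0,0,0,0],[0,0,0,0]], "claw": 0.036}}

```text
t: 22.8
eef_pos: [0.5, 0.2584, 0.3238]
tool_rot: [0.0, 0.761, 0.649, 0.0]
contact_force: [0.4, 0.3, 0.1]
gripper_width: 0.423
```

>>> {"fn": "play_rows", "kwargs": {"commands": [[0,0,-0.008,0],[0,0,-0.015,0],[0,0,-0.025,0],[0,0,-0.03,0],[0,0,-0.03,0],[0,0,-0.03,0],[0,0,-0.02,0],[0,0,0,0]]}}

```text
t: 23.6
eef_pos: [0.5002, 0.2593, 0.4864]
tool_rot: [0.001, 0.761, 0.649, 0.004]
contact_force: [-0.3, 1.2, -0.5]
gripper_width: 0.422
```

```bash
python3 -c "
from h import *
board(.15,.016,-.04,'w10')
go(.571,-.2087,.40,-.5)"
```

```text
w10 n 12285 ztop 0.1772 y range [-0.1013  0.1164] mid 0.0075
  z 0.129 x min/max [-0.1104 -0.0504] 1005
  z 0.137 x min/max [-0.1128 -0.0523] 1403
  z 0.145 x min/max [-0.1154 -0.0549] 1499
  z 0.153 x min/max [-0.118  -0.0574] 1577
  z 0.161 x min/max [-0.1199 -0.0598] 1555
  z 0.169 x min/max [-0.0805 -0.0626] 1081
  z 0.177 x min/max [-0.0791 -0.0653] 4165
  top rect [-91.2  -0.5] [209.2  57.8] 89.96
t 23.65 pos [0.5    0.2588 0.4843] yaw -9.12 grip 0.423 F [-0.6 -0.   0.5]
  shift mm [-450.5  143.8   83.8] turn -8.62
```

View pics/w10.png

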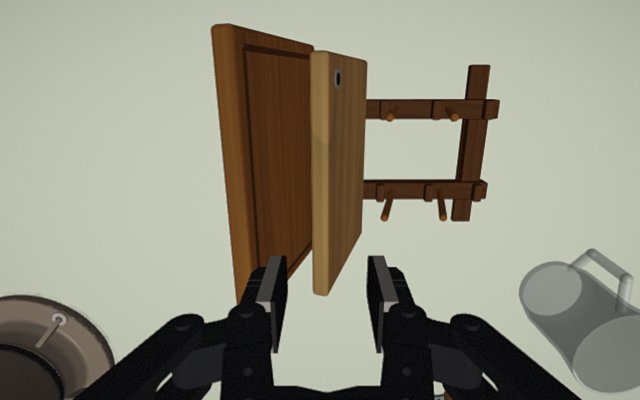

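B leans about 17° and sits well in slot 2. Next is board C.

>>> {"fn": "play_rows", "kwargs": {"commands": [[0,0,0,-4.3],[0,0,0,-4.3],[-0.025,0.005,0,0],[-0.044,0.007,0.008,0],[-0.044,0.007,0.008,0],[-0.044,0.007,0.008,0],[-0.044,0.007,0.008,0],[-0.044,0.007,0.008,0],[-0.044,0.007,0.008,0],[-0.044,0.007,0.008,0],[-0.044,0.007,0.008,0],[-0.044,0.007,0.008,0],[-0.032,0.007,0.008,0],[-0.014,0,0.004,0],[0,0,0,0],[0,0,0,0]]}}

```text
t: 25.25
eef_pos: [0.5707, -0.2075, 0.3976]
tool_rot: [-0.001, 0.71, 0.705, 0.0]
contact_force: [0.3, -0.3, -0.1]
gripper_width: 0.428
```

```bash
python3 -c "
from h import *
go(.571,-.2087,.294,-.5)"
```

```text
t 25.25 pos [ 0.5707 -0.2075  0.3976] yaw -0.42 grip 0.428 F [ 0.3 -0.3 -0.1]
  shift mm [ -1.3   0.3 103.6] turn 0.08
```

>>> {"fn": "play_rows", "kwargs": {"commands": [[-0.001,0.0005,0.015,0],[0,0,0.02,0],[0,0,0.02,0],[0,0,0.02,0],[0,0,0.016,0],[0,0,0.009,0],[0,0,0.004,0],[0,0,0,0]]}}

```text
t: 26.05
eef_pos: [0.5714, -0.2099, 0.2936]
tool_rot: [-0.0, 0.71, 0.704, 0.0]
contact_force: [-0.4, -0.9, 0.6]
gripper_width: 0.419
```

>>> {"fn": "play_rows", "kwargs": {"commands": [[0,0,0,0],[0,0,0,0],[0,0,0,0],[0,0,0,0],[0,0,0,0],[0,0,0,0]], "claw": 0.0}}

```text
t: 26.65
eef_pos: [0.5717, -0.2103, 0.2947]
tool_rot: [0.001, 0.71, 0.704, 0.0]
contact_force: [-0.5, 0.4, 5.9]
gripper_width: 0.177
```

>>> {"fn": "play_rows", "kwargs": {"commands": [[0,0,-0.01,0],[0,0,-0.02,0],[0,0,-0.02,0],[0,0,-0.02,0],[0,0,-0.025,0],[0,0,-0.03,0],[0,0,-0.025,0],[0,0,-0.015,0],[0,0,0,0]]}}

```text
t: 27.55
eef_pos: [0.5716, -0.2102, 0.4608]
tool_rot: [0.002, 0.71, 0.704, 0.001]
contact_force: [0.5, 0.3, -3.5]
gripper_width: 0.179
```

```bash
python3 -c "
from h import *
p=disp(.033);print(p)
go(p[0],p[1],.47,-9)
c=read_camera('wrist'); cv2.imwrite('pics/w11.png',c['frame'])"
```

```text
[0.59979372 0.24293766]
t 27.55 pos [ 0.5716 -0.2102  0.4608] yaw -0.52 grip 0.179 F [ 0.5  0.3 -3.5]
  shift mm [453.3  24.1  -9.7] turn 8.48
```

View pics/w11.png

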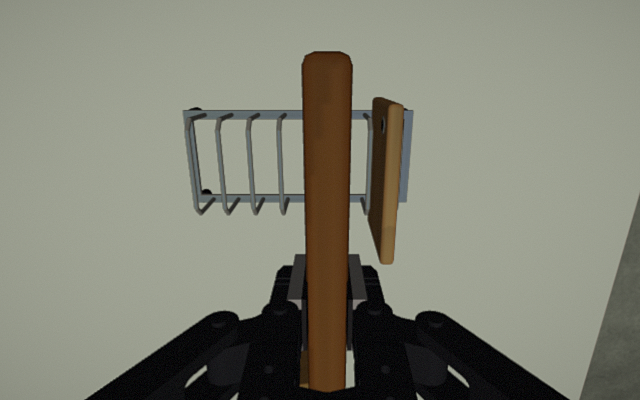

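C is held. Carrying it to slot 3.

>>> {"fn": "play_rows", "kwargs": {"commands": [[0.02,0.004,0,0],[0.038,0.006,0,0],[0.044,0.006,0,0],[0.045,0.005,0,0],[0.045,0.003,0,0],[0.045,0,0,0],[0.045,0,0,0],[0.045,0,0,0],[0.045,0,0,0],[0.038,0,0,0],[0.029,0,0,0],[0.014,0,0,0],[0,0,0,4.2],[0,0,0,4.3],[0,0,0,0],[0,0,0,0]]}}

```text
t: 29.2
eef_pos: [0.5995, 0.2414, 0.4577]
tool_rot: [0.0, 0.76, 0.65, -0.001]
contact_force: [-0.6, -0.6, -2.6]
gripper_width: 0.177
```

```bash
python3 -c "
from h import *
p=disp(.033);print(p)
go(p[0],p[1],.315,-9)"
```

```text
[0.59979372 0.24293766]
t 29.2 pos [0.5995 0.2414 0.4577] yaw -8.97 grip 0.177 F [-0.6 -0.6 -2.6]
  shift mm [  1.7   0.2 142.7] turn 0.03
```

>>> {"fn": "play_rows", "kwargs": {"commands": [[0,0,0.015,0],[0,0,0.025,0],[0,0,0.025,0],[0,0,0.025,0],[0,0,0.02,0],[0,0,0.016,0],[0,0,0.01,0],[0,0,0.005,0],[0,0,0,0],[0,0,0,0]]}}

```text
t: 30.2
eef_pos: [0.5997, 0.2428, 0.3186]
tool_rot: [0.0, 0.76, 0.649, 0.001]
contact_force: [-0.2, 0.5, -2.9]
gripper_width: 0.173
```

```bash
python3 -c "
from h import *
p=disp(.033);print(p)
go(p[0],p[1],.3047,-9)"
```

```text
[0.59979372 0.24293766]
t 30.2 pos [0.5997 0.2428 0.3186] yaw -9.01 grip 0.173 F [-0.2  0.5 -2.9]
  shift mm [ 0.2  0.1 13.9] turn -0.01
```

>>> {"fn": "play_rows", "kwargs": {"commands": [[0,0,0.005,0],[0,0,0.0035,0],[0,0,0.0025,0],[0,0,0.0015,0],[0,0,0.001,0],[0,0,0.0005,0],[0,0,0,0]]}}

```text
t: 30.9
eef_pos: [0.5994, 0.2425, 0.3048]
tool_rot: [0.0, 0.761, 0.649, 0.0]
contact_force: [-2.2, -1.9, 6.1]
gripper_width: 0.175
```

>>> {"fn": "play_rows", "kwargs": {"commands": [[0,0,0,0],[0,0,0,0],[0,0,0,0],[0,0,0,0],[0,-0.003,0,0],[0,-0.003,0,0],[0,-0.003,0,0],[0,-0.003,0,0],[0,-0.003,0,0],[0,-0.003,0,0],[0,-0.003,0,0],[0,-0.003,0,0],[0,-0.003,0,0],[0,-0.003,0,0],[0,-0.003,0,0],[0,-0.002,0,0],[0,0,0,0],[0,0,0,0]], "claw": 0.036}}

```text
t: 32.7
eef_pos: [0.5648, 0.248, 0.3037]
tool_rot: [0.0, 0.76, 0.649, 0.0]
contact_force: [0.7, -0.0, 0.3]
gripper_width: 0.419
```

>>> {"fn": "play_rows", "kwargs": {"commands": [[0,0,-0.008,0],[0,0,-0.015,0],[0,0,-0.025,0],[0,0,-0.03,0],[0,0,-0.03,0],[0,0,-0.03,0],[0,0,-0.02,0],[0,0,0,0]]}}

```text
t: 33.5
eef_pos: [0.5651, 0.2488, 0.4667]
tool_rot: [0.001, 0.76, 0.649, 0.004]
contact_force: [0.4, -0.0, 0.1]
gripper_width: 0.421
```

```bash
python3 -c "
from h import *
board(.13,.016,.02,'w12')
go(.629,-.2225,.38,-.5)"
```

```text
w12 n 9525 ztop 0.1585 y range [-0.0853  0.1014] mid 0.0081
  z 0.129 x min/max [-0.0526  0.0098] 1092
  z 0.137 x min/max [-0.0551  0.0076] 1449
  z 0.145 x min/max [-0.0576  0.0051] 1551
  z 0.153 x min/max [-0.0597  0.0023] 4218
  z 0.161 x min/max [-0.0599 -0.0005] 1215
  top rect [-28.1   7.2] [ 63.7 192.3] 0.0
t 33.55 pos [0.5648 0.2484 0.4644] yaw -9.01 grip 0.42 F [-1.3 -0.6 -0.5]
  shift mm [-455.2  136.8   83.8] turn -8.51
```

View pics/w12.png

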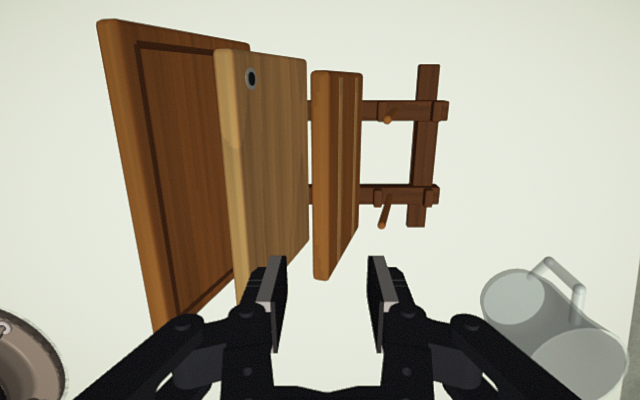

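C is seated, leaning about 17°. Last is board D.

>>> {"fn": "play_rows", "kwargs": {"commands": [[0,0,0,-4.2],[0,0,0,-4.3],[-0.025,0.005,0,0],[-0.044,0.007,0.008,0],[-0.044,0.007,0.008,0],[-0.044,0.007,0.008,0],[-0.044,0.007,0.008,0],[-0.044,0.007,0.008,0],[-0.044,0.007,0.008,0],[-0.044,0.007,0.008,0],[-0.044,0.007,0.008,0],[-0.044,0.004,0.008,0],[-0.034,0.003,0.008,0],[-0.015,0,0.004,0],[0,0,0,0],[0,0,0,0]]}}

```text
t: 35.15
eef_pos: [0.6287, -0.2206, 0.3776]
tool_rot: [-0.001, 0.71, 0.705, 0.001]
contact_force: [-0.1, -0.3, 1.1]
gripper_width: 0.421
```

```bash
python3 -c "
from h import *
go(.629,-.2225,.274,-.5)"
```

```text
t 35.15 pos [ 0.6287 -0.2206  0.3776] yaw -0.41 grip 0.421 F [-0.1 -0.3  1.1]
  shift mm [ -2.1   0.4 103.6] turn 0.09
```

>>> {"fn": "play_rows", "kwargs": {"commands": [[-0.0005,0.0003,0.015,0],[0,0,0.02,0],[0,0,0.02,0],[0,0,0.02,0],[0,0,0.016,0],[0,0,0.009,0],[0,0,0.004,0],[0,0,0,0]]}}

```text
t: 35.95
eef_pos: [0.629, -0.2227, 0.2736]
tool_rot: [-0.0, 0.71, 0.704, 0.0]
contact_force: [-0.2, 0.2, -0.3]
gripper_width: 0.421
```

>>> {"fn": "play_rows", "kwargs": {"commands": [[0,0,0,0],[0,0,0,0],[0,0,0,0],[0,0,0,0],[0,0,0,0],[0,0,0,0]], "claw": 0.0}}

```text
t: 36.55
eef_pos: [0.6294, -0.2232, 0.2749]
tool_rot: [0.001, 0.71, 0.704, 0.0]
contact_force: [0.2, 0.4, 6.9]
gripper_width: 0.144
```

>>> {"fn": "play_rows", "kwargs": {"commands": [[0,0,-0.01,0],[0,0,-0.02,0],[0,0,-0.02,0],[0,0,-0.02,0],[0,0,-0.025,0],[0,0,-0.03,0],[0,0,-0.025,0],[0,0,-0.015,0],[0,0,0,0]]}}

```text
t: 37.45
eef_pos: [0.6292, -0.223, 0.441]
tool_rot: [0.002, 0.71, 0.704, 0.001]
contact_force: [-0.2, 0.9, -2.3]
gripper_width: 0.15
```

```bash
python3 -c "
from h import *
p=disp(.092);print(p)
go(p[0],p[1],.45,-9)
c=read_camera('wrist'); cv2.imwrite('pics/w13.png',c['frame'])"
```

```text
[0.65806733 0.23370803]
t 37.45 pos [ 0.6292 -0.223   0.441 ] yaw -0.52 grip 0.15 F [-0.2  0.9 -2.3]
  shift mm [456.9  24.8  -9.4] turn 8.48
```

View pics/w13.png

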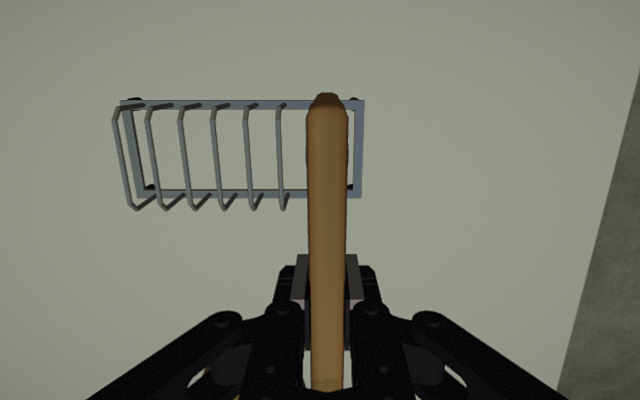

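>>> {"fn": "play_rows", "kwargs": {"commands": [[0.02,0.004,0,0],[0.038,0.006,0,0],[0.044,0.006,0,0],[0.045,0.005,0,0],[0.045,0.004,0,0],[0.045,0,0,0],[0.045,0,0,0],[0.045,0,0,0],[0.045,0,0,0],[0.039,0,0,0],[0.03,0,0,0],[0.016,0,0,0],[0,0,0,4.2],[0,0,0,4.3],[0,0,0,0],[0,0,0,0]]}}

```text
t: 39.1
eef_pos: [0.6582, 0.2326, 0.4377]
tool_rot: [0.0, 0.76, 0.65, -0.001]
contact_force: [-0.1, 0.4, -2.5]
gripper_width: 0.151
```

```bash
python3 -c "
from h import *
p=disp(.092);print(p)
go(p[0],p[1],.295,-9)"
```

```text
[0.65806733 0.23370803]
t 39.1 pos [0.6582 0.2326 0.4377] yaw -8.97 grip 0.151 F [-0.1  0.4 -2.5]
  shift mm [ 1.300e+00 -1.000e-01  1.427e+02] turn 0.03
```

>>> {"fn": "play_rows", "kwargs": {"commands": [[0,0,0.015,0],[0,0,0.025,0],[0,0,0.025,0],[0,0,0.025,0],[0,0,0.02,0],[0,0,0.016,0],[0,0,0.01,0],[0,0,0.005,0],[0,0,0,0],[0,0,0,0]]}}

```text
t: 40.1
eef_pos: [0.6583, 0.2339, 0.2986]
tool_rot: [0.0, 0.76, 0.649, 0.001]
contact_force: [-0.5, -0.4, -2.2]
gripper_width: 0.147
```

```bash
python3 -c "
from h import *
p=disp(.092);print(p)
go(p[0],p[1],.2849,-9)"
```

```text
[0.65806733 0.23370803]
t 40.1 pos [0.6583 0.2339 0.2986] yaw -9.01 grip 0.147 F [-0.5 -0.4 -2.2]
  shift mm [-0.2 -0.2 13.7] turn -0.01
```

>>> {"fn": "play_rows", "kwargs": {"commands": [[0,0,0.005,0],[0,0,0.0035,0],[0,0,0.0025,0],[0,0,0.0015,0],[0,0,0.001,0],[0,0,0.0005,0],[0,0,0,0]]}}

```text
t: 40.8
eef_pos: [0.658, 0.2336, 0.2849]
tool_rot: [0.0, 0.761, 0.649, 0.0]
contact_force: [-2.8, -2.1, 5.7]
gripper_width: 0.147
```

>>> {"fn": "play_rows", "kwargs": {"commands": [[0,0,0,0],[0,0,0,0],[0,0,0,0],[0,0,0,0],[0,-0.003,0,0],[0,-0.003,0,0],[0,-0.003,0,0],[0,-0.003,0,0],[0,-0.003,0,0],[0,-0.003,0,0],[0,-0.003,0,0],[0,-0.003,0,0],[0,-0.003,0,0],[0,-0.002,0,0],[0,0,0,0],[0,0,0,0]], "claw": 0.036}}

```text
t: 42.4
eef_pos: [0.6294, 0.2382, 0.2837]
tool_rot: [0.0, 0.76, 0.649, 0.0]
contact_force: [0.2, 0.4, -1.2]
gripper_width: 0.422
```

>>> {"fn": "play_rows", "kwargs": {"commands": [[0,0,-0.008,0],[0,0,-0.015,0],[0,0,-0.025,0],[0,0,-0.03,0],[0,0,-0.03,0],[0,0,-0.03,0],[0,0,-0.03,0],[0,0,-0.03,0],[0,0,-0.02,0],[0,0,0,0]]}}

```text
t: 43.4
eef_pos: [0.6293, 0.2389, 0.5071]
tool_rot: [0.001, 0.76, 0.649, 0.004]
contact_force: [0.2, -0.2, -0.5]
gripper_width: 0.42
```

```bash
python3 - <<'E'
from h import *
board(.11,.014,.08,'w14')
c=read_camera('scene'); cv2.imwrite('pics/s14.png',cv2.resize(c['frame'][100:320,200:500],None,fx=2.6,fy=2.6))
c=read_camera('top'); cv2.imwrite('pics/t14.png',c['frame'])
W=cloud(c)
for nm,(a,b,cc,d) in dict(jug=(125,280,175,330),jui=(230,135,290,180),car=(185,445,240,520)).items():
    Q=W[a:cc,b:d]; mm=(Q[...,2]>0.01)&(c["depth"][a:cc,b:d]>0); Q=Q[mm]
    print(nm,Q.min(0).round(3),Q.max(0).round(3))
E
```

```text
w14 n 4446 ztop 0.1496 y range [-0.0854  0.0886] mid 0.0016
  z 0.129 x min/max [0.0074 0.0675] 815
  z 0.137 x min/max [0.0052 0.0653] 2781
  top rect [32.6  0.6] [ 63.3 178.4] 0.48
jug [ 0.74  -0.055  0.01 ] [0.85  0.091 0.146]
jui [0.408 0.466 0.01 ] [0.587 0.589 0.047]
car [ 0.483 -0.622  0.01 ] [ 0.653 -0.445  0.128]
```

View pics/w14.png

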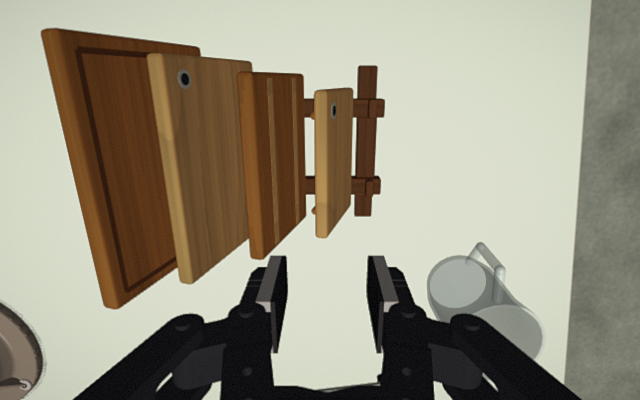

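View pics/s14.png

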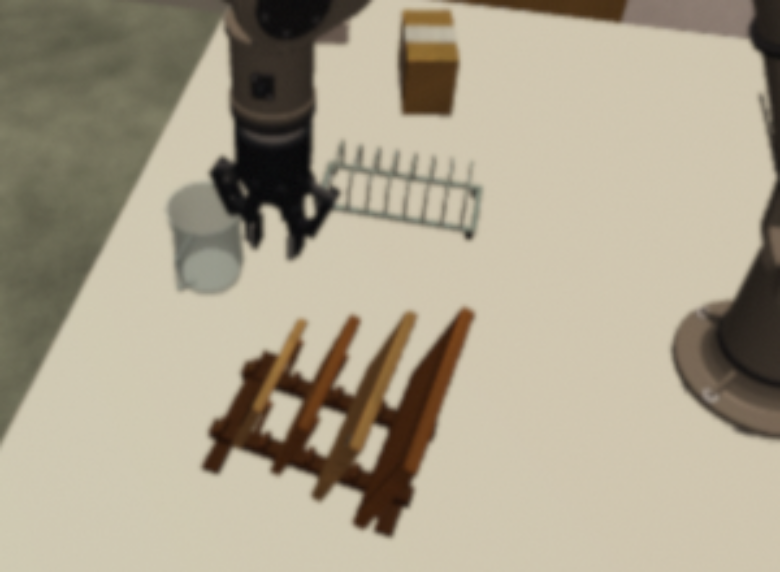

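```bash
python3 - <<'E'
from h import *
o=sensors.get_obs(); T=toolpose(o); c2=read_camera("wrist"); W=cloud(c2,T); P=W[c2["depth"]>0]; q=P[:,:2]-O
L=np.stack([np.cos(YD)*q[:,0]+np.sin(YD)*q[:,1],-np.sin(YD)*q[:,0]+np.cos(YD)*q[:,1],P[:,2]+.001],1)
for n,s,H,t in(("a",-.1,.17,.018),("b",-.04,.15,.016),("c",.02,.13,.016),("d",.08,.11,.014)):
    zt=.03+H*.953
    m=(L[:,2]>zt-.004)&(L[:,2]<zt+.009)&(L[:,0]>s-.3*H-.006)&(L[:,0]<s-.3*H+t+.012)
    r=cv2.minAreaRect((L[m][:,:2]*1000).astype(np.float32)); print(n,m.sum(),np.round(r[0],1),np.round(r[1],1),round(r[2],2),"centre x~",round(r[0][0]+H*500*.3,1))
for c in(dict(np.load("top0.npz")),read_camera("top")):
    W=cloud(c); z=W[...,2]; m=(z>.11)&(z<.14)&(c["depth"]>0); m[:,:445]=0;m[:,525:]=0;m[:180]=0;m[245:]=0
    n,l,st,ce=cv2.connectedComponentsWithStats(m.astype(np.uint8)); i=1+np.argmax(st[1:,4]); Q=W[l==i]
    r=cv2.minAreaRect((Q[:,:2]*1000).astype(np.float32)); print("carton",np.round(r[0],1),np.round(r[1],1),round(r[2],1))
E
```

```text
a 7161 [-136.7   -0.4] [239.1  21.3] 89.88 centre x~ -111.2
b 4778 [-71.5  -0.7] [209.6  18.6] 89.92 centre x~ -49.0
c 3568 [-5.6  0.5] [178.7  17.3] 89.98 centre x~ 13.9
d 2251 [59.1 -0.1] [148.5  15.1] 90.0 centre x~ 75.6
carton [ 542.9 -535.3] [ 91.1 165.4] 11.2
carton [ 542.7 -534.6] [ 91.5 163.9] 11.7
```

All checks are inside tolerance and the carton has not moved, so I'm handing in.

```bash
python3 -c "
from h import *
print(bot.hand_in())"
```

```text
the job is handed in; nothing more can be done
None
```

All four boards are in the display rack, largest nearest the robot, and the job was handed in at about 44 s of the 109 s allowed. No verdict is reported back.

I gripped each board at the middle of its top edge and lowered it onto the rails until I felt light contact of 2–6 N. I then opened the jaws to 36 mm and tipped the board back onto its dowels between the open fingers.

Last wrist-camera check, in the display rack's frame:

| Board | Centre x (mm) | Allowed x (mm) | Centre y (mm) | Off square |
|---|---|---|---|---|
| A | −111 | −128.3 to −92.3 | −0.4 | 0.1° |
| B | −49 | −66.7 to −30.7 | −0.7 | 0.1° |
| C | 14 | −4.1 to 31.9 | 0.5 | 0.0° |
| D | 76 | 57.5 to 93.5 | −0.1 | 0.0° |

- **Lean:** all four lean about 17°, against 7 to 28° allowed. For D this rests on only a couple of height slices. The centre x values are worked out from the top edges using this lean.
- **Height:** I did not measure the centre heights directly. The top edges stood where boards resting on the rails should have them.
- **Gripper:** it was well clear above the boards at hand-in.
- **Bystanders:** the jug and juicer read within a few mm of the start, apart from one edge of the juicer's box that read 10 mm off.
- **A disagreement, checked:** a rough box around the carton first read about 25–30 mm different from the start. Measuring its top face properly showed it had moved less than 1 mm.

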